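# Nudge a steel mounting plate home on its bonding jig

## Task

The steel mounting plate has been laid askew on the bonding jig and is riding on top of the locating pin. Nudge it, without lifting it off the jig, until its locating hole drops over the pin; then swing its long edge against the stop post and press it down past the sprung side ball until it clicks and lies flat on all its rest buttons. Let go, and leave the mixing cup, the hardener tube and the spray can where they stand.

Things in the scene. Friction and masses are not known exactly. Their poses are not given: they have to be found in the camera images.
- jig: Bonding jig, screwed down: dark blue base 210 (x) x 150 (y) x 15 mm. Origin: centre of its underside, on the bench; z up. All places below named 'jig' are in this frame, in mm. Four dark rest buttons (14 mm wide, tops at z 24, 9 above the base) at jig x,y (62,28), (62,-28), (-50,30), (-50,-34) carry the seated plate. Low screw heads in the corners.
- plate: Loose bright steel plate 160 (x) x 90 (y) x 4 mm, about 0.38 kg; too wide to straddle, push its edges (2 to 8 N). Origin: centre of its underside; seated, its frame agrees with the jig's, 24 mm up. At the start it lies tilted on the pin's top, the ball and a rest button, 12 to 28 mm short of home (it must go to jig +x), 5 to 14 mm off to -y, turned -0.08 to 0.2 rad.
- plate_hole (a point): Centre of the plate's 12 mm locating hole at plate x,y (45,0), at its underside. The other holes are not for the pin: a 30 mm bore at (-5,0), 9 mm bolt holes at (+-68,+-34), too small for a fingertip.
- plate_ball_end (a point): Point on the plate's underside at plate x,y (-50,-35) mm, beside the ball. Height z 24 mm when the plate lies flat, about 10 mm higher while it still rides on the ball.
- pin_top (a point): Centre of the top of the locating pin at jig x,y (45,0), z 37.5: 13.5 mm above the rest buttons. 10 mm diameter, coned to 6 mm over its topmost 2.5 mm. The plate's hole drops over it when within about 2 mm; the pin then blocks further sliding.
- pin_seat (a point): Point on the pin's axis at the height of the rest buttons (z 24 mm): where the hole's centre lies when the plate is seated.
- stop_face (a point): Point on the side of the stop post (steel, 14 mm diameter, top 33 mm above the base, axis at jig x,y (-50,52)) that the plate's +y long edge touches when seated: jig x,y (-50,45), z 26 mm.
- ball_centre (a point): Centre of the sprung steel side ball (12 mm diameter) opposite the stop post, on a thin neck: jig x,y,z (-50,-48,32.5) mm when free. With the plate against the stop it overlaps the plate's -y edge by 3 mm and carries that edge. If the plate lies more than about 2 mm short of the stop, pressing on it does nothing.
- side_ball (a joint): How far the ball is pushed out to jig -y, in m: 0 free, 0.005 end; spring 7 N at 0, 1.2 N more per mm. Pressing the plate's top down with 8 to 20 N, 15 to 25 mm inboard of the ball, pushes it past: it yields, then springs back over the plate's upper edge (reads 0.0003 to 0.001) and holds the plate down and against the stop.
- mixing_cup: Clear plastic mixing cup, dark inside, 67 mm wide, 70 mm high, open top; origin at the centre of its underside. Beyond the pin end of the jig; not to be disturbed.
- hardener_tube: White and red tube of hardener, lying, 131 x 40 x 32 mm; origin at the centre of its underside, length along its y. Beyond the end of the jig away from the pin; not to be disturbed.
- spray_can: Spray can, 67 mm diameter, 189 mm high, upright; origin at the centre of its underside. Behind the jig to the left; not to be disturbed.

How it is judged:
By the outcome, as a careful person would: the job done as asked, in the order asked, and still so for the second after the job is handed in, with the robot touching nothing.
It also fails if it takes over 72 s, if anything falls off the work surface, if the arm or the gripper's body presses on something with over 40 N, if the wrist force passes 120 N, or if a joint passes its speed limit or range.

## Robot

A 6-joint arm with a two-finger parallel gripper is mounted at the origin on the work surface; the furniture and walls round the work are solid. World frame = base frame: x ahead of the robot, y to its left, z up, the work surface at z = 0. Lengths are in mm, angles in rad, forces in N, time in s.
With the tool pointing down it reaches from about 350 to 975 mm from the base axis. Payload 7.1 kg.
Tool frame: the origin (TCP) lies at the very end of the fingers, on their centre line; the grasp point (between the pads) lies 19 mm behind it; z points along the fingers, y is the line along which they close (so a half turn about z gives the same grasp; the last joint's range is limited). The gripper opens to 88 mm and grips with 3 to 60 N. Pads are 20 mm wide; open, the fingers measure 115 mm over their backs; the gripper's body (75 mm by 178 mm) begins 61 mm behind the grasp point.
Start: joints at [-1.221, 0.423, 1.63, -0, 1.089, -0.019], TCP at [225.327, -582.952, 222.675] pointing down, gripper open.
Joint ranges: [-3, 3], [-0.9, 2.11], [0.09, 2.58], [-1.31, 4.45], [0.11, 2.69], [-2.54, 2.54]. Speed limits (rad/s): [2.39, 2.39, 3.01, 3.14, 3.14, 3.14].

## Interface

Orientations are given as a rotation vector (axis times angle).
In Python, from workcell import * gives the robot as it stands.
- The arm moves only by the tool step_arm, never from a script. Its argument "deltas" is a list of rows, each a list of 3 entries, a list of its own where there are three numbers: the shift along the tool's x, y, z in units of 300 mm (1.0 is 300 mm), then the turn, a rotation vector about the tool's x, y, z in units of 1.5 rad (1.0 is 1.5 rad), then the gripper command: -1 is shut, 1 is fully open, values between are in proportion. In form: [[[dx, dy, dz], [rx, ry, rz], gripper], ...]. A call has 1 to 20 rows; each row is the pose to reach, as a shift and turn from the pose commanded when the call began, along the tool's axes at that moment; what a row does not reach only later rows make up. A row lasts 1/12 s, in which the tool goes at most 41.7 mm and 7.16 degrees, less where a joint would pass 70% of its speed; a pose out of reach is approached as far as the arm can. A call with a number of a shift or a turn outside -1 to 1 is refused whole. A call with a gripper value outside its range is refused whole. The fingers move at their own pace and stop on an object; the grip force is fixed at half the most. Time passes only in rows, so rows that repeat a pose let the fingers close. It gives the time, the measured TCP pose, the force, the opening and the grip force at its end, in the units of the state.
- get_obs(): the state, without advancing time (a new reading comes with each control period).
- get_image(name): name is "side" or "top"; returns a dict with "pixels" (480x640x3 uint8, red, green, blue), "fx", "fy", "cx", "cy" (pixels), "T" (4x4, takes a point from camera to world coordinates). Camera axes: x right, y down, z forward; pixel columns grow to the right and rows downward; lengths in mm; the calibration is good to about 2 mm. A picture is of the moment at which its call begins. There is no depth.
- close_job(): hands the job in; it is judged then, once.
The state is a dict: "t": time; "qpos": joint angles; "qvel": joint speeds; "joint_torque": joint torques, N m; "ee_pos": TCP position; "orientation": TCP orientation; "ft_force": force on the tool from outside, world axes, zero at the start; "moment": the same for the moment, N m; "width": finger opening in mm; "grasp_force": force on a finger pad.
Only numpy, scipy, OpenCV 4.12 (cv2) and the standard library are available. Lean on these libraries where they do the work, as an engineer would, in place of code of your own. Each camera call takes 0.05 s, during which the arm holds its last target. There are 200 camera calls.

## Working session

There is one attempt and no reset: what is moved stays moved. The work goes in short steps, Python scripts to look and compute and a tool call to move; the robot and the scene stay as the last step left them, time stands still between calls to the robot, and variables do not carry over. Pictures are saved under pics/ and viewed, at most 12 in all, crops included, and the job is handed in when it is done.

Besides the shell and the picture viewer there is one more tool, called as name(argument=value, ...) on one line, values as JSON. step_arm: Moves the arm, as the interface text tells. Its arguments: {"type":"object","properties":{"deltas":{"type":"array","items":{"type":"array"}}},"required":["deltas"]}

```bash
mkdir -p pics
python3 - <<'E'
from workcell import *
import cv2,numpy as np
o=get_obs();print({k:np.round(v,3) for k,v in o.items()})
for n in("top","side"):
    d=get_image(n);cv2.imwrite(f"pics/{n}0.png",d["pixels"][:,:,::-1]);print(n,d["fx"],d["cx"],d["cy"],np.round(d["T"],3).tolist())
E
```

```text
{'t': np.float64(0.0), 'qpos': array([-1.221,  0.424,  1.631, -0.   ,  1.089, -0.019]), 'qvel': array([-0.002, -0.   ,  0.002, -0.   , -0.001, -0.002]), 'joint_torque': array([-0.0000e+00, -5.4462e+01, -2.7367e+01,  6.4000e-02,  2.3000e-02,
       -0.0000e+00]), 'ee_pos': array([ 225.115, -582.439,  221.893]), 'orientation': array([-3.087, -0.576,  0.   ]), 'ft_force': array([0.257, 0.218, 0.606]), 'moment': array([ 0.004,  0.044, -0.013]), 'grasp_force': np.float64(0.0), 'width': np.float64(88.02)}
top 437.09808502001886 321.9294700898971 241.20150853337498 [[0.024, -0.989, 0.149, 467.72], [-1.0, -0.026, -0.009, 30.701], [0.013, -0.148, -0.989, 937.678], [0.0, 0.0, 0.0, 1.0]]
side 561.0013763690264 324.7243318467998 243.81689066038027 [[1.0, 0.023, 0.006, 592.387], [0.011, -0.683, 0.731, -897.1], [0.021, -0.73, -0.683, 887.511], [0.0, 0.0, 0.0, 1.0]]
```

View pics/top0.png

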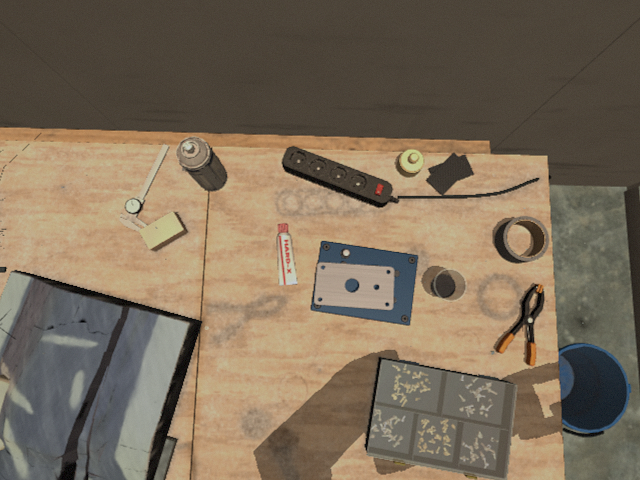

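View pics/side0.png

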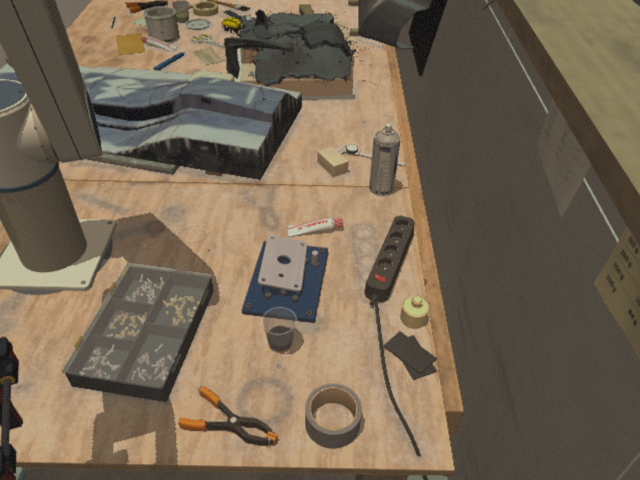

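The top view shows the blue jig at about (365,283), with the stop post at (346,253). The plate is around (354,285), with its hole near (376,287) and the cup at (445,283). Jig +x points right in the image (world -y) and jig +y points up (world +x). Next I'll measure them.

```bash
cat > h.py <<'E'
from workcell import *
import cv2,numpy as np
from scipy.spatial.transform import Rotation as R
def ray(d,uv,z):
    uv=np.atleast_2d(uv).astype(float);T=np.array(d["T"])
    r=np.c_[(uv[:,0]-d["cx"])/d["fx"],(uv[:,1]-d["cy"])/d["fy"],np.ones(len(uv))]@T[:3,:3].T
    return T[:3,3]+r*((z-T[2,3])/r[:,2])[:,None]
def proj(d,P):
    T=np.array(d["T"]);c=(np.atleast_2d(P)-T[:3,3])@T[:3,:3]
    return np.c_[d["fx"]*c[:,0]/c[:,2]+d["cx"],d["fy"]*c[:,1]/c[:,2]+d["cy"]]
def big(m):
    c,_=cv2.findContours(m.astype(np.uint8),cv2.RETR_EXTERNAL,cv2.CHAIN_APPROX_NONE)
    return max(c,key=cv2.contourArea)
def tri(d1,u1,d2,u2):
    a=ray(d1,u1,0)[0];b=ray(d2,u2,0)[0];o1=np.array(d1["T"])[:3,3];o2=np.array(d2["T"])[:3,3]
    A=a-o1;B=b-o2;s=np.linalg.lstsq(np.c_[A,-B],o2-o1,rcond=None)[0]
    p,q=o1+s[0]*A,o2+s[1]*B;return (p+q)/2,np.linalg.norm(p-q)
def crop(d,box,k,name):
    x,y,w,h=box;cv2.imwrite(name,cv2.resize(d["pixels"][y:y+h,x:x+w,::-1],None,fx=k,fy=k,interpolation=cv2.INTER_CUBIC))
E
python3 - <<'E'
from h import *
a=[]
for n,box,k in(("top",(300,230,130,105),5),("side",(235,225,110,105),5)):
    d=get_image(n);p=d["pixels"].astype(int)
    m=(p[:,:,2]>p[:,:,0]+25);q=np.zeros_like(m);x,y,w,h=box;q[y:y+h,x:x+w]=1
    c=big(m&q);r=cv2.minAreaRect(c);B=cv2.boxPoints(cv2.minAreaRect(c))
    W=ray(d,cv2.convexHull(c)[:,0],15)
    r=cv2.minAreaRect(W[:,:2].astype(np.float32));print(n,r)
    crop(d,box,k,f"pics/{n}1.png")
a=cv2.imread("pics/top1.png");b=cv2.imread("pics/side1.png")
E
```

```text
top ((522.0444946289062, -69.43756103515625), (206.21954345703125, 146.58309936523438), 82.75505065917969)
side ((520.03857421875, -78.45809936523438), (189.5663299560547, 144.6272430419922), 82.60888671875)
```

View pics/top1.png

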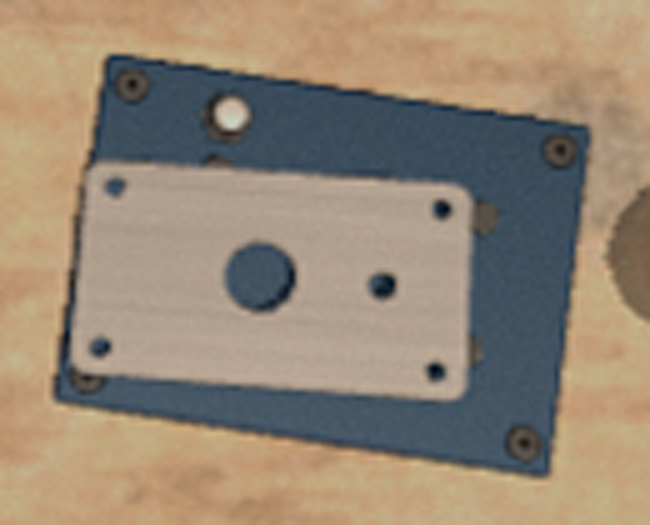

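View pics/side1.png

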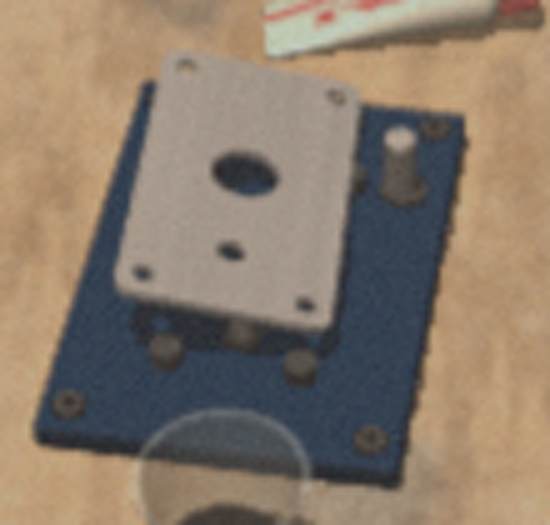

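The close-ups show all the plate holes clearly. In the top crop the bolt holes are at (115,186), (442,209), (100,346) and (436,371), and the locating hole is at (383,285). In the side crop the pin stands just beyond the plate's front edge, near (242,330). I'll triangulate from both views.

```bash
cat >> h.py <<'E'
JO=np.array([522.0,-69.5,0]);JY=np.radians(-97.25);RJ=R.from_euler("z",JY).as_matrix()
tj=lambda P:(np.asarray(P)-JO)@RJ
tw=lambda P:np.asarray(P)@RJ.T+JO
E
python3 - <<'E'
from h import *
t=get_image("top");s=get_image("side")
ft=lambda u:(np.array([300,230])+(np.array(u)+.5)/5-.5)
fs=lambda u:(np.array([235,225])+(np.array(u)+.5)/5-.5)
pts={"(-68,34)":((115,186),(337,96)),"(68,34)":((442,209),(305,303)),"(-68,-34)":((100,346),(185,64)),"(68,-34)":((436,371),(142,272)),"hole":((383,285),(230,250)),"bore":((260,277),(244,173)),
"stop":((231,113),(400,137)),"scrTL(-,+)":((131,84),(435,128)),"scrTR":((560,151),(371,438)),"scrBR":((523,442),(68,403))}
for k,(a,b) in pts.items():
    P,e=tri(t,ft(a),s,fs(b));print(k,np.round(P,1),"jig",np.round(tj(P),1),"gap",round(e,1))
for n,P in (("stop",(-50,52,48)),("pin",(45,0,37.5)),("cornerBR",(105,-75,15)),("cornerTL",(-105,75,15))):
    print(n,"topcrop",(proj(t,tw(P))-[300,230])*5,"side",(proj(s,tw(P))-[235,225])*5)
E
```

```text
(-68,34) [549.8  19.8  29.4] jig [-92.1  16.3  29.4] gap 1.0
(68,34) [ 542.5 -115.2   39.1] jig [42.7 26.1 39.1] gap 1.6
(-68,-34) [482.7  24.3  42.6] jig [-88.1 -50.9  42.6] gap 2.3
(68,-34) [ 476.1 -111.    51. ] jig [ 47.  -40.3  51. ] gap 1.8
hole [510.4 -90.4  43.6] jig [22.2 -8.9 43.6] gap 1.9
bore [512.7 -40.5  39.3] jig [-27.6 -12.9  39.3] gap 1.6
stop [579.  -26.8  49.6] jig [-49.6  51.2  49.6] gap 1.1
scrTL(-,+) [594.3  13.8  16.7] jig [-91.8  61.2  16.7] gap 1.6
scrTR [ 570.8 -168.6   18.1] jig [92.1 60.9 18.1] gap 0.5
scrBR [ 448.1 -152.8   17. ] jig [ 91.9 -62.8  17. ] gap 1.8
stop topcrop [[228.12357519 110.79005465]] side [[401.29658478 137.07464081]]
pin topcrop [[436.94289488 272.86696403]] side [[241.30299714 300.12069224]]
cornerBR topcrop [[547.93459135 476.30819773]] side [[ 31.4038185  425.05282935]]
cornerTL topcrop [[103.31454359  48.07638003]] side [[469.00862251 111.86116223]]
```

```bash
sed -i 's/JO=np.array.*;JY/JO=np.array([521.2,-69.4,0]);JY/' h.py
cat >> h.py <<'E'
def need(jx,jy,z,jyaw=None):
    "print units to bring the TCP to a jig place; tool y along jig yaw"
    o=get_obs();Q=R.from_rotvec(o["orientation"]);M=Q.as_matrix()
    P=tw([jx,jy,z]);d=M.T@(P-o["ee_pos"])/300
    out=[np.round(d,4)]
    if jyaw is not None:
        a=JY+jyaw;Y=np.array([np.cos(a),np.sin(a),0]);Z=np.array([0,0,-1.]);T=np.c_[np.cross(Y,Z),Y,Z]
        out.append(np.round((Q.inv()*R.from_matrix(T)).as_rotvec()/1.5,4))
    o2=tj(o["ee_pos"]);print("t",round(float(o["t"]),2),"jig tcp",np.round(o2,1),"F jig",np.round(np.asarray(o["ft_force"])@RJ,1),"w",round(float(o["width"]),1),"yaw",round(float(np.arctan2(M[1,1],M[0,1])-JY),3),"units",*out)
E
python3 -c "
from h import *
need(-70.5,-15.1,130,.075)"
```

```text
t 0.3 jig tcp [ 546.6 -228.8  222.4] F jig [-0.1 -0.   0.6] w 88.0 yaw 0.495 units [ 1.6044 -1.471   0.3089] [-4.000e-04  1.000e-04  2.802e-01]
```

step_arm(deltas=[[[0.2,-0.18,0],[0,0,0.07],0.636],[[0.5,-0.46,0],[0,0,0.14],0.636],[[0.8,-0.735,0],[0,0,0.21],0.636],[[0.8,-0.735,0],[0,0,0.28],0.636],[[0.8,-0.735,0],[0,0,0.28],0.636],[[0.8,-0.735,0],[0,0,0.28],0.636],[[0.8,-0.735,0],[0,0,0.28],0.636],[[0.8,-0.735,0],[0,0,0.28],0.636],[[0.8,-0.735,0],[0,0,0.28],0.636],[[0.8,-0.735,0],[0,0,0.28],0.636]])

```text
t: 1.13
ee_pos: [370.4, -289.4, 222.9]
orientation: [3.14, -0.075, 0.0]
ft_force: [-0.0, -0.3, 1.0]
width: 71.8
grasp_force: 0.0
```

```bash
python3 -c "
from h import *
need(-70.5,-15.1,130,.075)"
```

```text
t 1.13 jig tcp [ 237.3 -121.8  222.9] F jig [0.3 0.  1. ] w 71.8 yaw 0.079 units [ 0.4356 -0.9947  0.3095] [ 0.0002 -0.0002  0.0027]
```

step_arm(deltas=[[[0.2178,-0.4974,0],[0,0,0.0027],0.636],[[0.4356,-0.9947,0.1],[0,0,0.0027],0.636],[[0.4356,-0.9947,0.1],[0,0,0.0027],0.636],[[0.4356,-0.9947,0.1],[0,0,0.0027],0.636],[[0.4356,-0.9947,0.1],[0,0,0.0027],0.636],[[0.4356,-0.9947,0.1],[0,0,0.0027],0.636],[[0.4356,-0.9947,0.3],[0,0,0.0027],0.636],[[0.4356,-0.9947,0.45],[0,0,0.0027],0.636],[[0.4356,-0.9947,0.45],[0,0,0.0027],0.636],[[0.4356,-0.9947,0.45],[0,0,0.0027],0.636],[[0.4356,-0.9947,0.45],[0,0,0.0027],0.636]])

```text
t: 2.05
ee_pos: [514.0, 0.6, 84.8]
orientation: [3.14, -0.086, -0.009]
ft_force: [-0.6, 0.1, 0.9]
width: 71.8
grasp_force: 0.0
```

Run:
```python
from h import *
need(-70.5,-15.1,24,.075)
d=get_image("top");a=d["pixels"][180:340,270:470];s=get_image("side");b=s["pixels"][170:330,200:400]
cv2.imwrite("pics/h1.png",cv2.resize(np.hstack([a,b])[:,:,::-1],None,fx=2,fy=2,interpolation=cv2.INTER_CUBIC))
```

```text
t 2.05 jig tcp [-68.5 -15.9  84.8] F jig [-0.1 -0.6  0.9] w 71.8 yaw 0.072 units [ 0.0045 -0.0064  0.2026] [ 0.0002  0.0039 -0.002 ]
```

View pics/h1.png

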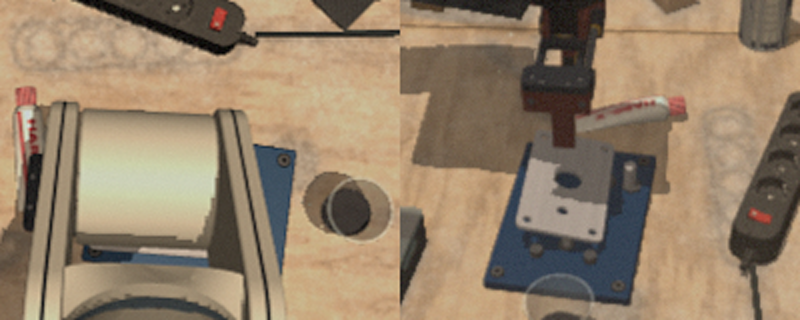

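The view from above is hidden by the wrist. The side half shows the bore finger's tip near (563,148), lined up with the bore at (568,180) below it. I'll go down in two stages and watch the force.

step_arm(deltas=[[[0.0045,-0.0064,0.05],[0,0.004,-0.002],0.636],[[0.0045,-0.0064,0.1],[0,0.004,-0.002],0.636],[[0.0045,-0.0064,0.13],[0,0.004,-0.002],0.636],[[0.0045,-0.0064,0.145],[0,0.004,-0.002],0.636],[[0.0045,-0.0064,0.16],[0,0.004,-0.002],0.636],[[0.0045,-0.0064,0.165],[0,0.004,-0.002],0.636]])

```text
t: 2.65
ee_pos: [517.3, 1.8, 38.6]
orientation: [3.14, -0.083, 0.011]
ft_force: [-0.8, 0.3, 0.0]
width: 71.9
grasp_force: 0.0
```

```bash
python3 -c "
from h import *
need(-70.5,-15.1,24,.075)"
```

```text
t 2.65 jig tcp [-70.2 -12.9  38.6] F jig [-0.2 -0.8  0. ] w 71.9 yaw 0.073 units [-0.0077 -0.0017  0.0487] [ 0.     -0.0046 -0.001 ]
```

step_arm(deltas=[[[-0.004,-0.001,0.015],[0,-0.002,0],0.636],[[-0.004,-0.001,0.03],[0,-0.002,0],0.636],[[-0.004,-0.001,0.045],[0,-0.002,0],0.636],[[-0.004,-0.001,0.05],[0,-0.002,0],0.636],[[-0.004,-0.001,0.05],[0,-0.002,0],0.636]])

```text
t: 3.07
ee_pos: [515.5, 2.8, 22.7]
orientation: [3.14, -0.082, 0.003]
ft_force: [-0.2, -0.1, 0.3]
width: 71.7
grasp_force: 0.0
```

```bash
python3 -c "
from h import *
need(-70.5,-15.1,24,.075)"
```

```text
t 3.07 jig tcp [-70.9 -14.7  22.7] F jig [ 0.1 -0.2  0.3] w 71.7 yaw 0.074 units [-0.0013  0.0014 -0.0044] [ 0.     -0.0014 -0.0004]
```

Both fingers are in place with no contact. Now I'll close on the web between the bore and the plate's end.

step_arm(deltas=[[[0,0,0],[0,0,0],0.5],[[0,0,0],[0,0,0],0.42],[[0,0,0],[0,0,0],0.36],[[0,0,0],[0,0,0],0.36],[[0,0,0],[0,0,0],0.36]])

```text
t: 3.48
ee_pos: [516.1, 2.8, 23.3]
orientation: [3.14, -0.082, 0.006]
ft_force: [0.9, -0.1, -1.1]
width: 61.4
grasp_force: 28.5
```

Run:
```python
from h import *
need(-70.5,-15.1,24,.075)
s=get_image("side");crop(s,(235,225,110,105),5,"pics/s2.png")
```

```text
t 3.48 jig tcp [-71.  -14.1  23.3] F jig [-0.   0.9 -1.1] w 61.4 yaw 0.074 units [-0.0034  0.0015 -0.0023] [-0.     -0.0024 -0.0004]
```

View pics/s2.png

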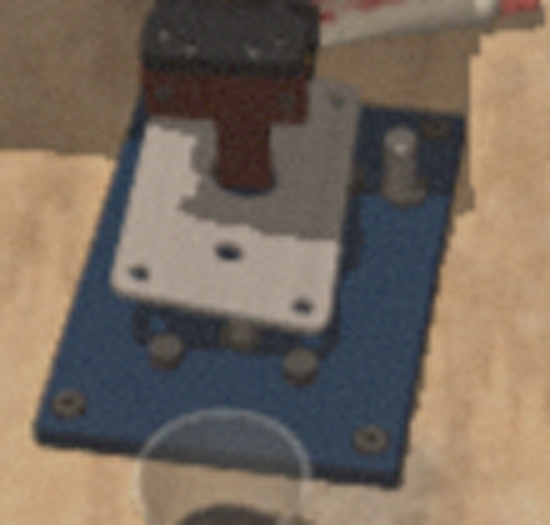

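The locating hole now shows at (229,252) in the side crop, against (230,250) before, so gripping shifted the plate by about 1 mm at most. Next I'll drag it by roughly +22 x and +9.7 y in the jig frame.

step_arm(deltas=[[[0.003,0.008,0],[0,0,0],0.36],[[0.006,0.018,0],[0,0,0],0.36],[[0.01,0.028,0],[0,0,0],0.36],[[0.014,0.038,0],[0,0,0],0.36],[[0.018,0.05,0],[0,0,0],0.36],[[0.022,0.06,0],[0,0,0],0.36],[[0.025,0.068,0],[0,0,0],0.36],[[0.027,0.075,0],[0,0,0],0.36],[[0.027,0.075,0],[0,0,0],0.36],[[0.027,0.075,0],[0,0,0],0.36]])

```text
t: 4.37
ee_pos: [523.6, -20.8, 23.5]
orientation: [3.14, -0.082, 0.007]
ft_force: [0.3, -0.6, 5.6]
width: 61.6
grasp_force: 28.3
```

Run:
```python
from h import *
need(-50,-5,24,.075)
s=get_image("side");crop(s,(235,225,110,105),5,"pics/s3.png")
print((proj(s,tw([[45,0,37.5],[45,0,41],[-50,52,48]]))-[235,225])*5)
```

```text
t 4.37 jig tcp [-48.5  -3.7  23.5] F jig [0.6 0.4 5.6] w 61.6 yaw 0.074 units [-0.0039 -0.0052 -0.0016] [ 0.0003 -0.0031 -0.0006]
[[239.37053035 299.89804662]
 [239.11337469 294.08840069]
 [399.44665298 136.87172658]]
```

View pics/s3.png

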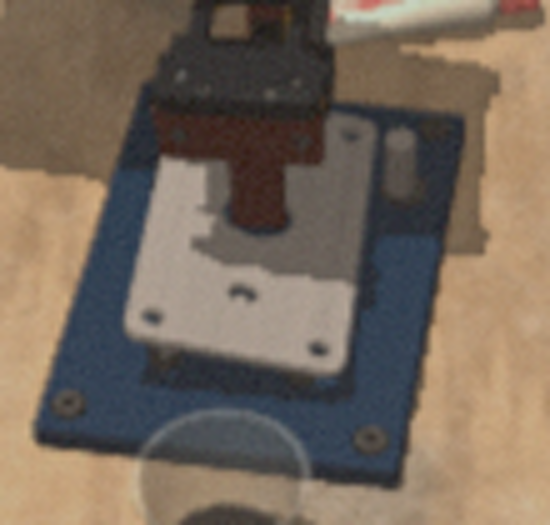

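The pin's top now shows inside the locating hole, near (243,296) in the crop, almost centred. I'll release so the plate can drop.

step_arm(deltas=[[[0,0,0],[0,0,0],0.6],[[0,0,0],[0,0,0],0.6],[[0,0,0],[0,0,0],0.6],[[0,0,0],[0,0,0],0.6],[[0,0,0],[0,0,0],0.6],[[0,0,0],[0,0,0],0.6]])

```text
t: 4.92
ee_pos: [522.5, -20.1, 23.0]
orientation: [3.14, -0.082, 0.004]
ft_force: [-0.2, -0.2, 0.0]
width: 70.4
grasp_force: 0.0
```

Run:
```python
from h import *
need(-50,-5,24,.075)
s=get_image("side");crop(s,(235,225,110,105),5,"pics/s4.png")
```

```text
t 4.92 jig tcp [-49.1  -4.9  23. ] F jig [ 0.2 -0.1  0. ] w 70.4 yaw 0.074 units [ 0.     -0.0031 -0.0033] [ 0.     -0.0016 -0.0005]
```

View pics/s4.png

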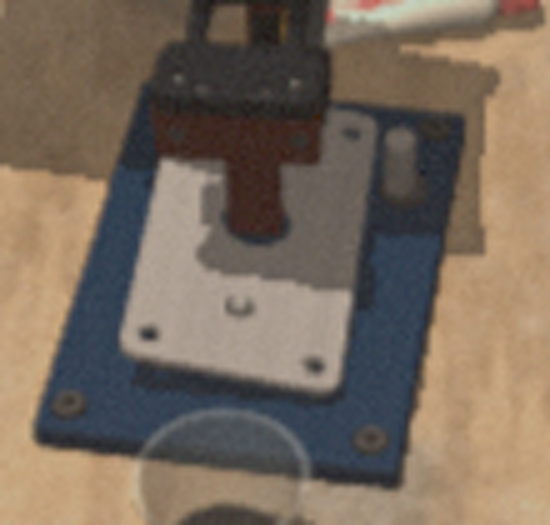

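The plate has dropped: the hole is now at (239,306) with the pin standing through it, and the front end sits low. Next I'll regrip and swing it about the pin towards the stop.

step_arm(deltas=[[[0,0,0],[0,0,0],0.45],[[0,0,0],[0,0,0],0.36],[[0,0,0],[0,0,0],0.36],[[0,0,0],[0,0,0],0.36],[[0.004,0.0,0],[0,0,0.01],0.36],[[0.008,0.001,0],[0,0,0.02],0.36],[[0.012,0.001,0],[0,0,0.03],0.36],[[0.016,0.002,0],[0,0,0.04],0.36],[[0.016,0.002,0],[0,0,0.04],0.36]])

```text
t: 5.72
ee_pos: [528.0, -20.9, 23.3]
orientation: [-3.136, 0.178, -0.006]
ft_force: [1.6, 0.5, -1.4]
width: 61.8
grasp_force: 28.4
```

Run:
```python
from h import *
need(-49,0,24,.0)
s=get_image("side");t=get_image("top")
print("edge z28 stop side",(proj(s,tw([[-50,45,28],[80,45,28],[80,-45,28]]))-[235,225])*5)
crop(s,(235,225,110,105),5,"pics/s5.png")
```

```text
t 5.72 jig tcp [-48.9   0.6  23.3] F jig [-0.7  1.6 -1.4] w 61.8 yaw 0.013 units [-0.0021 -0.0003 -0.0025] [-0.0002 -0.0024  0.0088]
edge z28 stop side [[383.17225209 168.117854  ]
 [333.44385182 392.06307934]
 [114.33115487 365.90124285]]
```

View pics/s5.png

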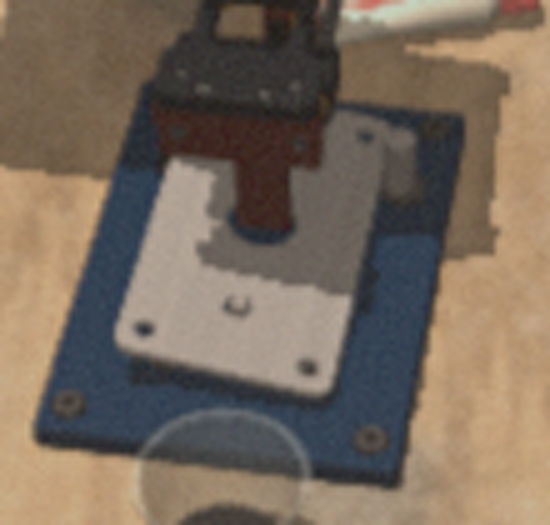

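The plate's edge, near (383,160), is now almost touching the post. I'll creep on until the force shows contact.

step_arm(deltas=[[[0.003,0,0],[0,0,0.005],0.36],[[0.005,0,0],[0,0,0.008],0.36],[[0.005,0,0],[0,0,0.008],0.36]])

```text
t: 6.07
ee_pos: [528.4, -21.0, 23.1]
orientation: [-3.136, 0.194, -0.003]
ft_force: [-0.0, 2.4, -1.6]
width: 62.0
grasp_force: 29.4
```

Run:
```python
from h import *
need(-49,0,24,.0)
```

```text
t 6.07 jig tcp [-48.9   1.   23.1] F jig [-2.4 -0.3 -1.6] w 62.0 yaw 0.003 units [-0.0034 -0.0002 -0.0031] [-0.0001 -0.0011  0.0018]
```

step_arm(deltas=[[[0.003,0,0],[0,0,0.002],0.36],[[0.006,0,0],[0,0,0.004],0.36],[[0.008,0,0],[0,0,0.004],0.36],[[0.008,0,0],[0,0,0.004],0.36]])

```text
t: 6.4
ee_pos: [528.6, -20.9, 22.7]
orientation: [-3.135, 0.203, 0.004]
ft_force: [-5.9, 4.9, 2.9]
width: 61.8
grasp_force: 30.0
```

Run:
```python
from h import *
need(-49,0,24,.0)
```

```text
t 6.4 jig tcp [-49.    1.2  22.7] F jig [-4.1 -6.5  2.9] w 61.8 yaw -0.003 units [-0.0041  0.0001 -0.0044] [ 0.      0.0018 -0.0019]
```

The force of -6.5 N along jig y confirms the edge is against the stop. I'll release, lift straight up, shut the fingers and move over the press point at jig (-50,-28).

step_arm(deltas=[[[0.004,0,0],[0,0,0.002],0.6],[[0.004,0,0],[0,0,0.002],0.6],[[0.004,0,0],[0,0,0.002],0.6],[[0.002,0,-0.01],[0,0,0],0.6],[[0,0,-0.06],[0,0,0],0.6],[[0,0,-0.15],[0,0,0],0.6],[[0,0,-0.17],[0,0,0],0.0],[[-0.04,0,-0.17],[0,0,0],-1],[[-0.1,0,-0.17],[0,0,0],-1],[[-0.1,0,-0.17],[0,0,0],-1],[[-0.1,0,-0.17],[0,0,0],-1],[[-0.1,0,-0.17],[0,0,0],-1],[[-0.1,0,-0.17],[0,0,0],-1]])

```text
t: 7.48
ee_pos: [502.9, -17.7, 74.2]
orientation: [-3.135, 0.205, -0.007]
ft_force: [1.0, -0.5, -0.8]
width: 26.9
grasp_force: 0.0
```

Run:
```python
from h import *
need(-50,-28,38,.0)
s=get_image("side");t=get_image("top");crop(s,(235,225,110,105),5,"pics/s6.png")
```

```text
t 7.48 jig tcp [-49.  -24.7  74.2] F jig [ 0.4  1.  -0.8] w 26.9 yaw -0.004 units [-0.0115 -0.0033  0.1207] [-0.0002 -0.003  -0.0025]
```

View pics/s6.png

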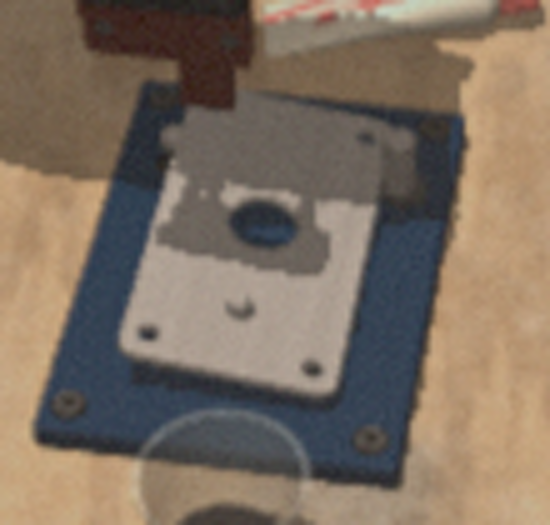

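The edge still lies against the post, and the side ball shows at (170,137) with the plate's edge riding on it. I'll finish shutting the fingers and lower them to the plate.

step_arm(deltas=[[[-0.008,-0.003,0.02],[0,0,0],-1],[[-0.008,-0.003,0.05],[0,0,0],-1],[[-0.008,-0.003,0.08],[0,0,0],-1],[[-0.008,-0.003,0.1],[0,0,0],-1],[[-0.008,-0.003,0.11],[0,0,0],-1],[[-0.008,-0.003,0.12],[0,0,0],-1],[[-0.008,-0.003,0.128],[0,0,0],-1],[[-0.008,-0.003,0.128],[0,0,0],-1]])

```text
t: 8.25
ee_pos: [499.0, -16.3, 35.1]
orientation: [-3.135, 0.204, -0.003]
ft_force: [0.6, -0.1, -0.2]
width: 0.2
grasp_force: 0.0
```

Run:
```python
from h import *
need(-50,-28,32,.0)
```

```text
t 8.25 jig tcp [-49.9 -28.7  35.1] F jig [ 0.   0.6 -0.2] w 0.2 yaw -0.004 units [ 0.0024 -0.0004  0.0104] [-0.0001 -0.0014 -0.0024]
```

step_arm(deltas=[[[0,0,0.004],[0,0,0],-1],[[0,0,0.008],[0,0,0],-1],[[0,0,0.012],[0,0,0],-1],[[0,0,0.012],[0,0,0],-1]])

```text
t: 8.58
ee_pos: [499.4, -16.4, 32.0]
orientation: [-3.135, 0.204, -0.005]
ft_force: [-0.4, -0.2, 0.8]
width: 0.5
grasp_force: 0.0
```

Run:
```python
from h import *
need(-50,-28,28,.0)
```

```text
t 8.58 jig tcp [-49.9 -28.3  32. ] F jig [ 0.3 -0.4  0.8] w 0.5 yaw -0.004 units [ 0.001  -0.0004  0.0134] [-0.0001 -0.002  -0.0025]
```

step_arm(deltas=[[[0,0,0.004],[0,0,0],-1],[[0,0,0.007],[0,0,0],-1],[[0,0,0.01],[0,0,0],-1],[[0,0,0.01],[0,0,0],-1]])

```text
t: 8.92
ee_pos: [499.3, -16.3, 29.0]
orientation: [-3.135, 0.205, -0.004]
ft_force: [0.5, -1.0, -0.7]
width: 0.5
grasp_force: 0.0
```

Run:
```python
from h import *
need(-50,-28,28,.0)
```

```text
t 8.92 jig tcp [-49.9 -28.5  29. ] F jig [ 0.9  0.6 -0.7] w 0.5 yaw -0.004 units [ 0.0015 -0.0005  0.0032] [-0.0001 -0.0018 -0.0025]
```

There's no force even at z 29, which is nearly the seated height, so I'll look.

Run:
```python
from h import *
s=get_image("side");crop(s,(245,225,80,60),8,"pics/s7.png")
```

```text
(no output)
```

View pics/s7.png

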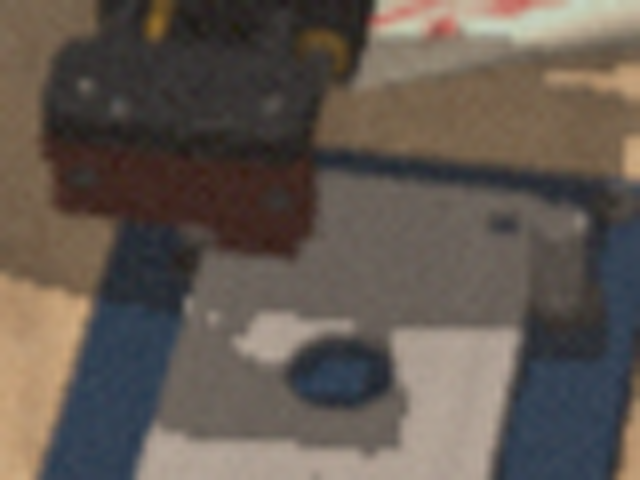

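Since the previous view the bore has dropped about 1.7 px, from row 269.8 to 271.6, and the ball now shows beside the plate's left edge at (190,240). So the plate seems to have clicked already. I'll press on to the seated height to confirm solid support.

step_arm(deltas=[[[0,0,0.003],[0,0,0],-1],[[0,0,0.006],[0,0,0],-1],[[0,0,0.008],[0,0,0],-1],[[0,0,0.008],[0,0,0],-1]])

```text
t: 9.3
ee_pos: [499.5, -16.3, 28.2]
orientation: [-3.135, 0.204, -0.005]
ft_force: [-5.2, 0.6, 21.4]
width: 0.8
grasp_force: 10.3
```

Run:
```python
from h import *
need(-50,-28,28,.0)
```

```text
t 9.3 jig tcp [-49.9 -28.2  28.2] F jig [ 0.1 -5.3 21.4] w 0.8 yaw -0.004 units [ 0.0007 -0.0003  0.0005] [-0.0002 -0.0022 -0.0025]
```

It resists with 21 N at z 28.2, which is the seated top height, so the plate is on its buttons. I'll back off straight up and clear the view.

step_arm(deltas=[[[0,0,-0.01],[0,0,0],-1],[[0,0,-0.06],[0,0,0],-1],[[0,0,-0.18],[0,0,0],-1],[[0,0,-0.3],[0,0,0],-1],[[0,0,-0.42],[0,0,0],-1],[[-0.1,0,-0.5],[0,0,0],-1],[[-0.25,0.1,-0.5],[0,0,0],-1],[[-0.3,0.25,-0.5],[0,0,0],-1],[[-0.3,0.4,-0.5],[0,0,0],-1],[[-0.3,0.55,-0.5],[0,0,0],-1],[[-0.3,0.7,-0.5],[0,0,0],-1],[[-0.3,0.8,-0.5],[0,0,0],-1],[[-0.3,0.9,-0.5],[0,0,0],-1],[[-0.3,0.9,-0.5],[0,0,0],-1],[[-0.3,0.9,-0.5],[0,0,0],-1],[[-0.3,0.9,-0.5],[0,0,0],-1]])

```text
t: 10.63
ee_pos: [374.1, -271.9, 176.1]
orientation: [-3.134, 0.206, -0.003]
ft_force: [-0.4, 0.4, -0.4]
width: 0.6
grasp_force: 0.0
```

Run:
```python
from h import *
need(-50,-28,28,.0)
t=get_image("top");s=get_image("side")
P=np.array([[-68,34,28],[68,34,28],[-68,-34,28],[68,-34,28],[-5,0,28],[-50,-48,38]])
print("pred top",np.round((proj(t,tw(P))-[310,232])*3.5).tolist());print("pred side(+400)",np.round((proj(s,tw(P))-[235,225])*3.5+[385,0]).tolist())
a=t["pixels"][232:337,310:420];b=s["pixels"][225:330,235:345]
cv2.imwrite("pics/f.png",cv2.resize(np.hstack([a,b])[:,:,::-1],None,fx=3.5,fy=3.5,interpolation=cv2.INTER_CUBIC))
```

```text
t 10.63 jig tcp [ 219.4 -120.4  176.1] F jig [-0.3 -0.4 -0.4] w 0.6 yaw -0.005 units [ 0.3026 -0.899   0.4952] [-0.0007 -0.0014 -0.0033]
pred top [[88.0, 101.0], [314.0, 135.0], [71.0, 214.0], [299.0, 249.0], [185.0, 173.0], [99.0, 242.0]]
pred side(+400) [[640.0, 96.0], [603.0, 257.0], [534.0, 84.0], [488.0, 243.0], [569.0, 161.0], [506.0, 90.0]]
```

View pics/f.png

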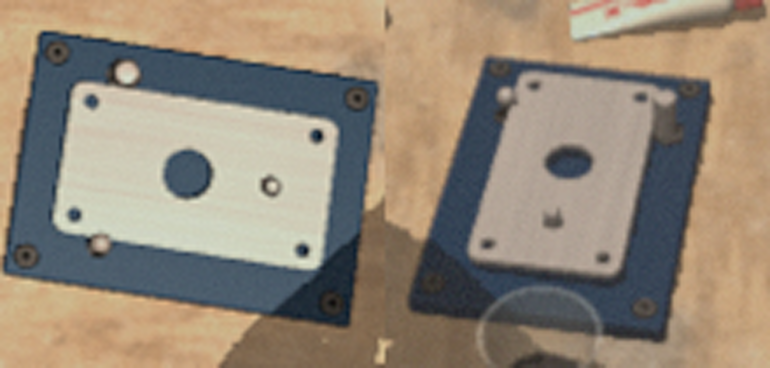

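Every hole lies within about 1 px of where it should be for a flat, seated plate in both views. The pin stands through its hole, and the ball laps the plate's upper edge at (99,243) in the top view. The cup and tube haven't been touched. I'll hand it in.

```bash
python3 -c "
from workcell import *
print(close_job())"
```

```text
the job is handed in; nothing more can be done
None
```

The plate is on the pin, against the stop post and clicked under the side ball, flat on its rest buttons; the arm is clear of it, the cup, tube and can were left alone, and the job was handed in at about 11 s.

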